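# Edge a plate off its ware board and build a chip-and-dip on the banding wheel

### The arm

A 6-joint arm with a two-finger parallel gripper is mounted at the origin on the work surface. World frame = base frame: x ahead of the robot, y to its left, z up, the work surface at z = 0. Lengths are in mm, angles in rad, forces in N, time in s.
With the tool pointing down it reaches from about 350 to 975 mm from the base axis. Payload 7.1 kg.
Tool frame: the origin (TCP) lies on the front face of the gripper's body, between the roots of the fingers; the fingertips stand 80 mm ahead of it and the grasp point (between the pads) lies 61 mm ahead of it (env.tips_ahead is the distance from the TCP to the fingertips, in mm); z points along the fingers, y is the line along which they close (so a half turn about z gives the same grasp; the last joint's range is limited). The gripper opens to 88 mm and grips with 3 to 60 N. Pads are 20 mm wide; open, the fingers measure 115 mm over their backs; the gripper's body (75 mm by 178 mm) begins 61 mm behind the grasp point.
Start: joints at [1.122, 0.423, 1.63, -0, 1.089, -0.019], TCP at [260.398, 568.153, 302.675] pointing down, gripper open.
Joint ranges: [-3, 3], [-0.9, 2.11], [0.09, 2.58], [-1.31, 4.45], [0.11, 2.69], [-2.54, 2.54]. Speed limits (rad/s): [2.39, 2.39, 3.01, 3.14, 3.14, 3.14].

### API

Orientations are given as a unit quaternion [x, y, z, w].
In Python, from station import env, set_gripper, viewer, workorder gives the robot as it stands. Calls block until the motion is done:
- env.reach(position, orientation): joint-space move of the TCP to a pose.
- env.move_l(position, rot=None, rate=150, f_stop=None): straight line of the TCP; rot=None keeps the orientation; rate is the mean speed in mm/s. With f_stop (N) it stops when the force on the tool has changed by that much, and returns True; else False.
- env.move_joints(angles): joint-space move.
- set_gripper(opening): finger opening in mm; the grip force is fixed at half the most; returns when the fingers have stopped.
- env.hold(seconds).
- env.ik(position, orientation): joint angles nearest the present ones, or None.
- env.read_state(): the state.
- viewer.camera(name): name is "scene" or "top"; returns the picture (400x640x3 uint8, blue, green, red); there is no depth.
- viewer.camera_params(name): a dict with "fx", "fy", "cx", "cy" (pixels), "dist" ([k1, k2, p1, p2, k3] as OpenCV has them; the pictures are not rectified), "pose" (4x4, takes a point from camera to world coordinates). Camera axes: x right, y up, looking along -z (the intrinsics and any distortion apply to the point x, -y, -z); pixel columns grow to the right and rows downward; lengths in mm; the calibration is good to about 2 mm. A picture is of the moment at which its call begins. camera_params takes no time and is no camera call.
A pose or a line that the arm cannot do raises env.IKError and nothing moves.
- workorder.sign_off(): hands the job in; it is judged then, once.
The state is a dict: "time_s": time; "qpos": joint angles; "dq": joint speeds; "tau": joint torques, N m; "tool_pos": TCP position; "orientation": TCP orientation; "force": force on the tool from outside, world axes, zero at the start; "wrist_torque": the same for the moment, N m; "width": finger opening in mm; "grip_force": force on a finger pad.
Only numpy, scipy, OpenCV 4.12 (cv2) and the standard library are available. Lean on these libraries where they do the work, as an engineer would, in place of code of your own. Each camera call takes 0.05 s, during which the arm holds its last target. There are 200 camera calls.

### The job

Set up this chip-and-dip for joining: the plate lies too flat to get a finger under its rim, so edge it out over the end of the ware board that faces the wheel until the rim overhangs enough to pinch, then carry it roughly level and set it down flat in the middle of the banding wheel. Then stand the small dip bowl upright in the middle of the plate. The clay is leather-hard, so set both pieces down without dropping them or tipping them over, and leave the tumbler, the glaze jar and the brush where they are.

Things in the scene. Friction and masses are not known exactly. Their poses are not given: they have to be found in the camera images.
- plate_center (a point): round buff clay plate (all clay is one colour), 200 mm across, 21 mm high, 0.36 kg. Floor flat, 6 mm thick, 160 mm across underneath, 156 inside. Rim straight, 6 mm thick, rising outward at 40 degrees from level: its outer face goes from radius 80 at the underside to radius 100, 17 mm up. Lying on the board there is no room for a finger under the rim. Point: plate's centre, 11 mm above its underside; z up
- board_edge (a point): middle of the front top edge of the ware board: a fixed wooden board 360 mm long, 260 wide, 20 thick, lying across two bricks, its top 85 mm above the table. The front edge is its short end on the robot's right, towards the wheel; it runs along this frame's y; x points along the board away from the edge, z up. The nearer brick is set back 29 mm under the board; the space in front of the edge is free
- wheel_top (a point): centre of the top of the banding wheel's head: a bare metal disc 130 mm across, its top 110 mm above the table, on a column and a round foot 128 mm across that is fixed to the table. The head turns freely about its vertical axis, with slight drag
- bowl_center (a point): the dip bowl: small straight-sided round clay bowl on the ware board beyond the plate, 60 mm across and 42 mm high, about 0.11 kg, open on top. This point is on its axis, 21 mm above its underside; z is its axis, up
- tumbler_center (a point): bystander: taller clay tumbler beside the bowl (either side), 62 to 72 mm across, 78 mm high; this point is on its axis, half-way up
- jar_center (a point): bystander: lidded glass glaze jar on the table, 66 mm across, 85 mm high; this point is on its axis, half-way up
- brush: bystander: brush lying on the table, 190 mm long; origin under its middle, x along its length
Things that resemble listed ones, but are neither listed nor needed, are in the scene too. Leave any turquoise or yellow look-alike of the part that bears plate_center alone.

How it is judged (in metres and radians):
On the way, in this order (a step that is already met when the one before it is completed fails the run):
1. the plate, still resting flat on the ware board, has been edged out so that its rim overhangs the board's front edge by 15 mm or more (x of plate_center in the frame of board_edge below 0.085 m and z of plate_center in the frame of board_edge between 0.006 and 0.016 m and angle between plate_center's own z axis and vertical below 0.06 rad), for 0.2 s.
2. the plate is lifted in the fingers, its underside 20 mm or more clear of the board (z of plate_center in the frame of board_edge above 0.031 m and contact force between the fingers and plate above 0.5 N), for 0.1 s.
3. the plate lies flat on the wheel head, its centre within 15 mm of the wheel's axis, and is let go (horizontal distance between plate_center and wheel_top below 0.015 m and z of plate_center in the frame of wheel_top between 0.006 and 0.016 m and angle between plate_center's own z axis and vertical below 0.06 rad and contact force between the fingers and plate below 0.05 N), for 0.2 s.
At the end, for the whole second after the job is handed in: the plate lies flat (within 3 degrees) on the wheel head with its centre within 15 mm of the wheel's axis; the bowl stands upright (within 5 degrees) on the plate's floor with its centre within 15 mm of the plate's centre; both at rest and let go (horizontal distance between plate_center and wheel_top below 0.015 m and z of plate_center in the frame of wheel_top between 0.006 and 0.016 m and angle between plate_center's own z axis and vertical below 0.06 rad and horizontal distance between bowl_center and plate_center below 0.015 m and z of bowl_center in the frame of plate_center between 0.01 and 0.022 m and angle between bowl_center's own z axis and vertical below 0.08 rad and linear speed of each of plate, bowl below 0.02 m/s); the robot touches nothing.
It fails at once if the tumbler, the glaze jar or the brush is moved more than 30 mm (distance of any of tumbler_center, jar_center, brush from where it was at the start of the episode above 0.03 m).
It fails at once if the plate or the bowl is tipped more than 35 degrees (angle between any of plate_center, bowl_center's own z axis and vertical above 0.61 rad).
It fails at once if the plate is dropped onto the wheel (it comes down faster than 0.4 m/s while within 60 mm of the wheel's axis and 40 mm of its top) (horizontal distance between plate_center and wheel_top below 0.06 m and z of plate_center in the frame of wheel_top below 0.05 m and linear speed of plate above 0.4 m/s).
It fails at once if the bowl is dropped onto the plate (it moves faster than 0.4 m/s within 60 mm of the plate's middle and 40 mm of its floor) (horizontal distance between bowl_center and plate_center below 0.06 m and z of bowl_center in the frame of plate_center below 0.056 m and linear speed of bowl above 0.4 m/s).
It also fails if it takes over 64 s, if anything falls off the work surface, if the arm or the gripper's body presses on something with over 40 N, if the wrist force passes 120 N, or if a joint passes its speed limit or range.

## Working session

There is one attempt and no reset: what is moved stays moved. The work goes in short steps, each a Python script; the robot and the scene stay as the last script left them, time stands still between calls to the robot, and variables do not carry over. Pictures are saved under pics/ and viewed, at most 10 in all, crops included, and the job is handed in when it is done.

```bash
ls; mkdir -p pics
python3 - <<'E'
from station import env,viewer
import cv2,numpy as np
np.set_printoptions(precision=2,suppress=True)
for n in("scene","top"):
    cv2.imwrite(f"pics/{n}0.png",viewer.camera(n)); p=viewer.camera_params(n); print(n,p)
s=env.read_state();print(s)
E
```

```text
pics
scene {'fx': 383.7566007244422, 'fy': 383.7566007244422, 'cx': 325.6129178772717, 'cy': 198.6389672737543, 'dist': array([-0.,  0.,  0.,  0.,  0.]), 'pose': array([[   0.09,   -0.79,    0.61, 1234.43],
       [   1.  ,    0.07,   -0.06,    4.37],
       [   0.01,    0.61,    0.79, 1049.6 ],
       [   0.  ,    0.  ,    0.  ,    1.  ]])}
top {'fx': 424.7313169112011, 'fy': 424.7313169112011, 'cx': 320.3221181439463, 'cy': 196.90873002624232, 'dist': array([0.01, 0.  , 0.  , 0.  , 0.  ]), 'pose': array([[  -0.01,    0.99,   -0.13,  340.94],
       [  -1.  ,   -0.01,    0.01,   84.19],
       [   0.01,    0.13,    0.99, 1339.8 ],
       [   0.  ,    0.  ,    0.  ,    1.  ]])}
{'time_s': 0.1, 'qpos': array([ 1.12,  0.42,  1.63, -0.  ,  1.09, -0.02]), 'dq': array([-0., -0., -0., -0., -0., -0.]), 'tau': array([  0.  , -54.56, -27.43,   0.06,   0.02,  -0.  ]), 'tool_pos': array([260.24, 567.81, 301.99]), 'orientation': array([ 0.21,  0.98, -0.  , -0.  ]), 'force': array([1.05, 0.5 , 0.95]), 'wrist_torque': array([ 0.05, -0.  , -0.03]), 'grip_force': 0.0, 'width': 87.82130438153774}
```

View pics/scene0.png

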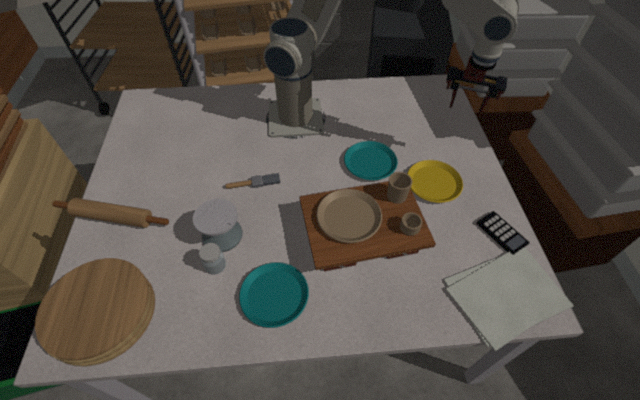

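View pics/top0.png

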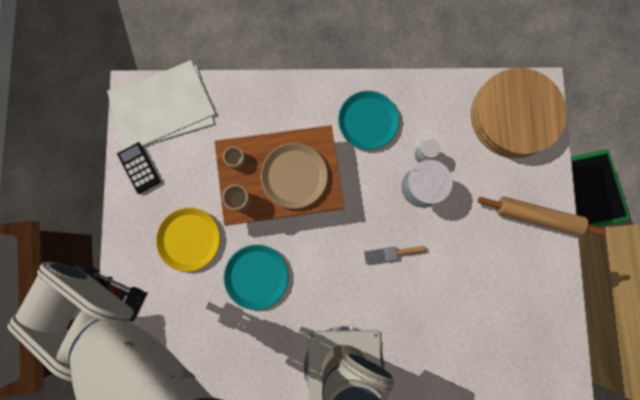

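The top view shows:
- the board, pixels (217–343, 127–223)
- the buff plate at (294,175)
- the low dip bowl at (233,157) and the taller tumbler at (235,197)
- the wheel head at (429,182) and the jar at (428,150)
- the brush at (396,255)

There are four candidate plates: buff (294,175), turquoise (369,121) and (257,277), and yellow (188,239). The buff one on the board fits the description. Next I'll measure it and confirm with an enlarged crop.

```bash
cat > h.py <<'E'
import numpy as np, cv2
from station import env,set_gripper,viewer,workorder
from scipy.spatial.transform import Rotation as R
np.set_printoptions(precision=1,suppress=True)
def cast(n,px,z):
    p=viewer.camera_params(n);K=np.array([[p['fx'],0,p['cx']],[0,p['fy'],p['cy']],[0,0,1]])
    q=cv2.undistortPoints(np.float64(px).reshape(-1,1,2),K,np.float64(p['dist'])).reshape(-1,2)
    d=np.c_[q[:,0],-q[:,1],-np.ones(len(q))]@p['pose'][:3,:3].T;c=p['pose'][:3,3]
    return (c+d*((z-c[2])/d[:,2])[:,None])[:,:2]
def circ(P):  # least squares circle
    a=np.c_[2*P,np.ones(len(P))];s=np.linalg.lstsq(a,(P**2).sum(1),rcond=None)[0]
    return s[:2],np.sqrt(s[2]+s[0]**2+s[1]**2)
def big(m):
    c=max(cv2.findContours(m,cv2.RETR_EXTERNAL,cv2.CHAIN_APPROX_NONE)[0],key=cv2.contourArea);return c.reshape(-1,2)
E
python3 - <<'E'
import cv2,numpy as np
t=cv2.imread('pics/top0.png');s=cv2.imread('pics/scene0.png')
h=cv2.cvtColor(t,cv2.COLOR_BGR2HSV)
for n,(u,v) in dict(plate=(294,175),rim=(265,175),rimR=(324,175),board=(250,215),boardt=(300,135),wheel=(429,182),bowlrim=(233,147),table=(380,200),jar=(428,148),bowl=(233,157),tum=(235,187)).items(): print(n,h[v,u])
a=cv2.resize(t[110:240,205:475],None,fx=2.9,fy=2.9,interpolation=cv2.INTER_CUBIC)
cv2.imwrite('pics/crop.png',np.clip(a*1.4,0,255).astype('uint8'))
E
```

```text
plate [ 16  90 153]
rim [16 97 89]
rimR [ 16  95 170]
board [ 12 175  64]
boardt [ 12 177 140]
wheel [176  10 178]
bowlrim [ 14 113 126]
table [  9  22 188]
jar [ 15  18 174]
bowl [15 94 81]
tum [14 96 77]
```

View pics/crop.png

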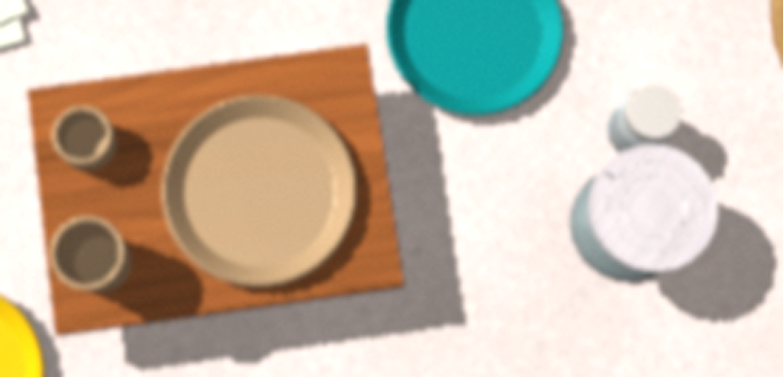

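The crop confirms it: the only buff plate is on the board, next to the low bowl at about (233,157), with the taller tumbler at (235,197). The wheel's bright disc is centred near (430,182).

```bash
cat >> h.py <<'E'
def clay(t,lo=55,hi=140):
    h=cv2.cvtColor(t,cv2.COLOR_BGR2HSV);return ((h[...,0]>8)&(h[...,0]<22)&(h[...,1]>lo)&(h[...,1]<hi)&(h[...,2]>45)).astype('uint8')*255
def roi(m,u0,u1,v0,v1):
    o=np.zeros_like(m);o[v0:v1,u0:u1]=m[v0:v1,u0:u1];return o
E
python3 - <<'E'
from h import *
t=cv2.imread('pics/top0.png');s=cv2.imread('pics/scene0.png')
for n,im,W in(('top',t,dict(plate=(255,335,138,212),bowl=(220,248,143,172),tum=(217,252,180,212))),('scene',s,dict(plate=(305,385,180,250),bowl=(396,424,208,238)))):
    h=cv2.cvtColor(im,cv2.COLOR_BGR2HSV);m=clay(im)
    for k,z in dict(plate=102,bowl=127,tum=163).items():
        if k not in W: continue
        c=big(cv2.morphologyEx(roi(m,*W[k]),cv2.MORPH_OPEN,np.ones((3,3))))
        print(n,k,circ(cast(n,c,z)),c.min(0),c.max(0))
    b=((h[...,1]>145)&(h[...,0]<18)&(h[...,2]>40)).astype('uint8')*255
    b=cv2.bitwise_or(b,m); b=roi(b,*((205,350,115,235) if n=='top' else (290,440,175,275)))
    c=big(cv2.morphologyEx(b,cv2.MORPH_OPEN,np.ones((5,5))));
    P=cast(n,c,85).astype('f4');r=cv2.minAreaRect(P);print(n,'board',r);print(cv2.boxPoints(r))
    w=((h[...,1]<18)&(h[...,2]>100)).astype('uint8')*255 if n=='top' else None
    if n=='top':
        c=big(cv2.morphologyEx(roi(w,400,460,160,215),cv2.MORPH_OPEN,np.ones((3,3))))
        print('wheel',circ(cast(n,c,110)),c.min(0),c.max(0))
j=cast('top',[[428.3,148.5]],85);print('jar',j)
print('wheel by eye',cast('top',[[430.2,181.7]],110),cast('scene',[[217,217]],110))
print('brush',cast('top',[[365,257],[428,249]],5),'turq',cast('top',[[369,121]],17))
E
```

```text
top plate (array([572.8, 143.3]), np.float64(98.98769718789909)) [260 143] [327 209]
top bowl (array([623.5, 316.8]), np.float64(31.816444739475752)) [223 146] [245 168]
top tum (array([500.3, 304.8]), np.float64(38.163763469610366)) [220 184] [249 210]
top board ((579.689208984375, 190.0167694091797), (263.6011962890625, 361.742431640625), 7.325944900512695)
[[425.9 352.6]
 [472.   -6.2]
 [733.5  27.4]
 [687.4 386.2]]
wheel (array([ 548.6, -255.1]), np.float64(66.71281314142962)) [406 160] [452 203]
scene plate (array([571.8, 141.3]), np.float64(100.22514931738246)) [316 188] [382 242]
scene bowl (array([637.3, 311.5]), np.float64(35.906475093002975)) [400 212] [422 235]
scene board ((586.9928588867188, 142.68682861328125), (223.28529357910156, 259.8574523925781), 85.51885223388672)
[[448.7  41.5]
 [707.8  21.2]
 [725.2 243.8]
 [466.2 264.1]]
jar [[ 653.4 -264. ]]
wheel by eye [[ 547.  -257.8]] [[ 555.5 -252.6]]
brush [[ 329.3  -71.7]
 [ 351.4 -269.7]] turq [[763.3 -95.4]]
```

```bash
cat >> h.py <<'E'
EDGE=np.array([602.8,10.6]);th=np.deg2rad(7.33)
A=np.array([-np.sin(th),np.cos(th)]);L=np.array([np.cos(th),np.sin(th)])
def brd(p): p=np.asarray(p)-EDGE; return np.array([p@A,p@L])
def wld(a,l): return EDGE+a*A+l*L
def quat(x,y,z): return R.from_matrix(np.c_[x,y,z]).as_quat()
def down(yd): y=np.r_[yd,0.];z=np.array([0,0,-1.]);return quat(np.cross(y,z),y,z)
def pinch(phi,tilt=40,s=1):
    """tool pointing inward against horizontal outward direction at angle phi (world deg), tilted down"""
    p=np.deg2rad(phi);t=np.deg2rad(tilt);o=np.array([np.cos(p),np.sin(p),0])
    z=-o*np.cos(t)-np.array([0,0,1])*np.sin(t);x=s*np.cross([0,0,1],o);return quat(x,np.cross(z,x),z),z,o
def rimtcp(c,zbase,phi,back=0,r=89.2,h=10.4,tipin=19,tilt=40,s=1):
    q,z,o=pinch(phi,tilt,s)   # rim mid-surface point, grasp point put tipin.. on it
    g=np.r_[np.asarray(c),zbase]+o*r+np.array([0,0,h])
    return g-z*(61+back),q
E
python3 - <<'E'
from h import *
pc=np.array([572.3,142.5]);print('plate brd',brd(pc),'tum',brd([500.3,304.8]),'bowl',brd([623.5,316.8]), brd([637,311.5]),'wheel',brd([548,-256]))
l0=brd(pc)[1]
for s in(1,-1):
    for a in(246,175): 
        for z in (177,300):print('push',s,a,env.ik(np.r_[wld(a,l0),z],down(s*L)))
c=wld(68,l0)
for nm,cc,zb in(('board',c,85),('wheel',np.array([548,-256]),110)):
  for phi in range(-180,0,15):
    for s in(1,-1):
      r=[]
      for back in(0,60):
        for dz in(0,60):
          p,q=rimtcp(cc,zb+dz,phi,back,s=s);k=env.ik(p,q);r.append(k)
      if nm=='board' and not -125<phi<-40: continue
      if all(k is not None for k in r):print(nm,phi,s,r[0])
E
```

```text
plate brd [134.7 -13.4] tum [304.9 -64.1] bowl [301.1  59.6] [294.1  72.3] wheel [-257.4  -88.4]
push 1 246 [ 0.4  0.6  1.7 -0.   0.8  0.3]
push 1 246 [ 0.4  0.4  1.7 -0.   1.1  0.3]
push 1 175 [ 0.3  0.5  1.8 -0.   0.8  0.2]
push 1 175 [ 0.3  0.4  1.7 -0.   1.1  0.2]
push -1 246 None
push -1 246 None
push -1 175 None
push -1 175 None
board -120 1 [-0.5  0.7  2.1  1.3  0.9  0.5]
board -105 1 [-0.4  0.7  1.9  1.   1.1  0.6]
board -105 -1 [-0.4  0.7  1.9  1.   1.1 -2.5]
board -90 1 [-0.4  0.8  1.7  0.8  1.2  0.6]
board -90 -1 [-0.4  0.8  1.7  0.8  1.2 -2.5]
board -75 1 [-0.3  0.8  1.5  0.7  1.4  0.6]
board -75 -1 [-0.3  0.8  1.5  0.7  1.4 -2.5]
board -60 1 [-0.3  0.9  1.4  0.6  1.6  0.6]
board -45 1 [-0.2  1.   1.2  0.4  1.7  0.5]
wheel -180 1 [-0.9  0.5  2.3  2.1  0.7  0.3]
wheel -165 1 [-1.   0.6  2.2  1.6  0.8  0.5]
wheel -150 1 [-1.   0.6  2.   1.2  1.   0.6]
wheel -150 -1 [-1.   0.6  2.   1.2  1.  -2.5]
wheel -135 1 [-1.   0.7  1.8  1.   1.1  0.7]
wheel -135 -1 [-1.   0.7  1.8  1.   1.1 -2.5]
wheel -120 1 [-0.9  0.8  1.6  0.8  1.3  0.7]
wheel -120 -1 [-0.9  0.8  1.6  0.8  1.3 -2.5]
wheel -105 1 [-0.9  0.8  1.5  0.7  1.5  0.6]
wheel -105 -1 [-0.9  0.8  1.5  0.7  1.5 -2.5]
wheel -90 1 [-0.8  0.9  1.3  0.6  1.6  0.6]
wheel -75 1 [-0.7  1.   1.1  0.4  1.8  0.5]
wheel -60 1 [-0.7  1.   1.   0.3  1.9  0.4]
wheel -45 1 [-0.6  1.1  0.9  0.2  2.   0.2]
wheel -30 1 [-0.5  1.1  0.9  0.   2.   0. ]
wheel -15 1 [-0.4  1.1  0.9 -0.1  2.  -0.1]
```

Run:
```python
from h import *
l0=-13.4;q=down(L)
set_gripper(50)
env.reach(np.r_[wld(246,l0),260],q)
env.move_l(np.r_[wld(246,l0),177],rate=80)
s=env.read_state();print(s['tool_pos'],s['width'],s['force'],s['time_s'])
env.move_l(np.r_[wld(176,l0),177],rate=40)
s=env.read_state();print(s['tool_pos'],s['force'],s['time_s'])
env.hold(0.3)
env.move_l(np.r_[wld(182,l0),177],rate=40)
env.move_l(np.r_[wld(182,l0),330],rate=200)
q2=rimtcp(wld(70,l0),85,-82.67,90)
env.reach(q2[0]+[0,0,120],q2[1])
t=viewer.camera('top');s=viewer.camera('scene');cv2.imwrite('pics/top1.png',t);cv2.imwrite('pics/scene1.png',s)
for n,im,W in(('top',t,(255,365,130,220)),('scene',s,(285,385,175,255))):
    c=big(cv2.morphologyEx(roi(clay(im),*W),cv2.MORPH_OPEN,np.ones((3,3))));r=circ(cast(n,c,102));print(n,r,brd(r[0]),c.min(0),c.max(0))
print(env.read_state()['time_s'])
a=np.hstack([t[100:260,200:480],s[160:320,170:450]]);cv2.imwrite('pics/c1.png',cv2.resize(np.clip(a*1.4,0,255).astype('uint8'),None,fx=1.42,fy=1.42))
```

```text
[558.5 253.  177.6] 50.03977615643548 [-0.1 -0.6  0.6] 3.6417
[567.  183.5 177. ] [-0.5  1.1  1.3] 5.5417
top (array([580.2,  77.4]), np.float64(98.91401820109313)) [ 69.1 -13.9] [283 140] [349 206]
scene (array([579.7,  75.6]), np.float64(99.87652108497133)) [ 67.4 -14.6] [295 191] [361 247]
8.2083
```

View pics/c1.png

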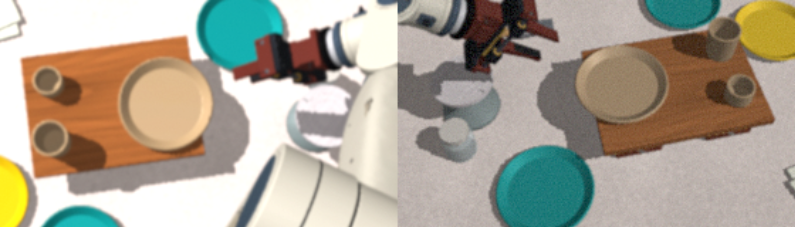

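The plate is now about 31 mm over the edge (centre x about 68 mm in the board frame), and nothing else has moved. Next I'll pinch the rim along its slope.

```bash
cat >> h.py <<'E'
PHI=-82.67; G=dict(r=96.5,h=17.7)
E
python3 - <<'E'
from h import *
c=np.array([580.0,76.5])
set_gripper(32)
p,q=rimtcp(c,85,PHI,45,**G);env.move_l(p,rot=q,rate=150)
p,q=rimtcp(c,85,PHI,0,**G);print('stop',env.move_l(p,rate=50,f_stop=6))
s=env.read_state();print(s['tool_pos'],p,s['force'],s['time_s'])
cv2.imwrite('pics/scene2.png',viewer.camera('scene'))
set_gripper(0)
s=env.read_state();print(s['tool_pos'],s['force'],s['width'],s['grip_force'],s['wrist_torque'])
env.move_l(p+[0,0,60],rate=60);env.hold(.2)
s=env.read_state();print(s['tool_pos'],s['force'],s['width'],s['grip_force'],s['wrist_torque'],s['time_s'])
for n in('top','scene'):
    t=viewer.camera(n);cv2.imwrite(f'pics/{n}3.png',t)
s=cv2.imread('pics/scene3.png');t=cv2.imread('pics/top3.png')
a=np.hstack([t[100:260,240:440],s[150:310,210:410]]);cv2.imwrite('pics/c3.png',cv2.resize(np.clip(a*1.4,0,255).astype('uint8'),None,fx=2,fy=2))
E
```

```text
stop False
[598.5 -65.8 142. ] [598.3 -65.6 141.9] [-1.6  1.2 -0.4] 10.8667
[598.3 -65.5 142.1] [-0.5  0.4  2.5] 5.976543924394186 29.862109054590746 [-0.   0.1  0.2]
[598.2 -65.5 201.5] [-0.4  0.8 -3.6] 6.564801813889225 29.936760845594108 [-1.  0. -0.] 12.7917
```

View pics/c3.png

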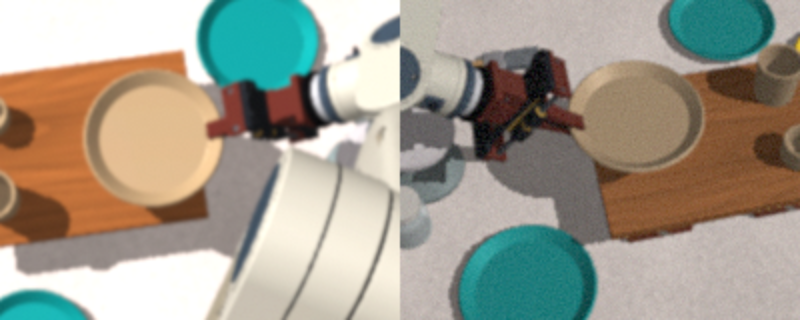

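The plate is lifted and held by its front rim, and it looks close to level. I'll estimate the sag from the two views, using the earlier flat pose to calibrate out bias.

Run:
```python
from h import *
from scipy.optimize import least_squares
P={n:viewer.camera_params(n) for n in('top','scene')}
def proj(n,X):
    p=P[n];c=(X-p['pose'][:3,3])@p['pose'][:3,:3]
    return np.c_[p['fx']*c[:,0]/-c[:,2]+p['cx'],p['cy']-p['fy']*c[:,1]/-c[:,2]]
def cont(n,f,W,zc):
    c=big(cv2.morphologyEx(roi(clay(cv2.imread(f)),*W),cv2.MORPH_OPEN,np.ones((3,3))))
    r=cast(n,c,zc)-[580,76.5];return c[(r@A>-40)]
def res(v,C):  # v: cx,cy,z, slope along A, slope along L ; rim plane points via ray-plane
    o=[]
    for n,c in C.items():
        p=P[n];q=np.c_[(c[:,0]-p['cx'])/p['fx'],-(c[:,1]-p['cy'])/p['fy'],-np.ones(len(c))]@p['pose'][:3,:3].T
        N=np.r_[-v[3]*A-v[4]*L,1];N/=np.linalg.norm(N);O=v[:3];k=((O-p['pose'][:3,3])@N)/(q@N);X=p['pose'][:3,3]+q*k[:,None]
        o.append(np.linalg.norm(X-O,axis=1)-99.4)
    return np.concatenate(o)
for k,zc in((1,102),(3,161.5)):
    C={n:cont(n,f'pics/{n}{k}.png',W,zc) for n,W in(('top',(255,375,120,225)),('scene',(280,385,160,255)))}
    r=least_squares(res,[580,76.5,zc,0,0],args=(C,),loss='soft_l1');print(k,r.x[:3],'slopes deg',np.rad2deg(r.x[3:]),r.cost,[len(c) for c in C.values()])
    r=least_squares(lambda v:res(np.r_[v[:3],v[3],0],C),[580,76.5,zc,0],loss='soft_l1');print('  ',r.x[:3],np.rad2deg(r.x[3]))
t=cv2.imread('pics/top0.png');h=cv2.cvtColor(t,cv2.COLOR_BGR2HSV)
# wheel head: right part of contour only (left merges with skirt)
m=roi(((h[...,1]<16)&(h[...,2]>130)).astype('uint8')*255,395,465,155,215);m=cv2.morphologyEx(m,cv2.MORPH_OPEN,np.ones((3,3)));
for lo in(30,20):
  g=h[...,1]<16
c=big(m);p=cast('top',c,110);from_=circ(p)
for _ in range(4):
    cc,r=circ(p);d=abs(np.linalg.norm(p-cc,axis=1)-r);p=p[d<max(2.5,d.mean()*1.5)]
print('wheel',cc,r,len(p),len(c))
s=cv2.imread('pics/scene0.png')
cv2.imwrite('pics/w.png',np.hstack([cv2.resize(x,(390,390),interpolation=cv2.INTER_CUBIC) for x in(t[150:215,395:460],s[190:255,185:250])]))
```

```text
1 [580.3  76.2 102.6] slopes deg [-0.6 -0.7] 114.59247467041448 [121, 113]
   [580.3  76.2 102.5] -0.2973480335297041
3 [581.2  76.3 157.4] slopes deg [-0.4  0.2] 111.1067085410691 [128, 117]
   [581.2  76.3 157.4] -0.517384269652576
wheel [ 548.9 -256. ] 65.12187062930127 104 126
```

View pics/w.png

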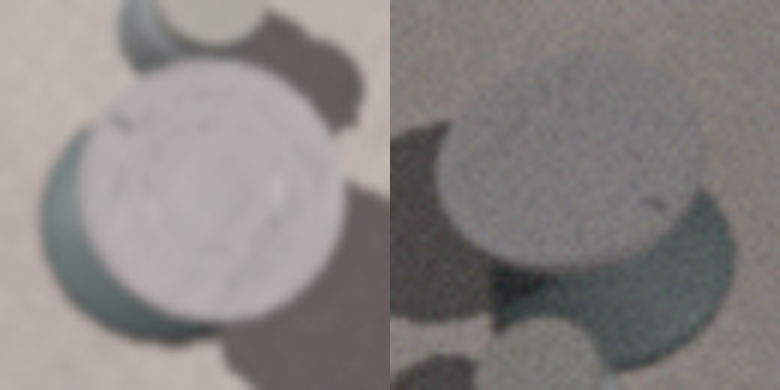

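Run:
```python
from h import *
p=viewer.camera_params('scene');a=np.linspace(0,6.283,200)
for w in([548.9,-256.0],[555,-256]):
    X=np.c_[w[0]+65*np.cos(a),w[1]+65*np.sin(a),0*a+110];c=(X-p['pose'][:3,3])@p['pose'][:3,:3]
    u=np.c_[p['fx']*c[:,0]/-c[:,2]+p['cx'],p['cy']-p['fy']*c[:,1]/-c[:,2]];print(w,((u.min(0)-[185,190])*6+[390,0]),((u.max(0)-[185,190])*6+[390,0]))
c=np.array([548.9,-256]);
G2=dict(G,tilt=37.7)
t,q=rimtcp(c,145,PHI,0,**G2)
print([env.ik(rimtcp(c,z,PHI,0,**G2)[0],q) for z in(145,108)])
env.move_l(t,rot=q,rate=90);env.hold(.3)
s=env.read_state();print(s['tool_pos'],t,s['force'],s['width'],s['wrist_torque'],s['time_s'])
for n in('top','scene'):
    cv2.imwrite(f'pics/{n}4.png',viewer.camera(n))
s=cv2.imread('pics/scene4.png');t=cv2.imread('pics/top4.png')
a=np.hstack([t[110:270,340:540],s[140:300,130:330]]);cv2.imwrite('pics/c4.png',cv2.resize(np.clip(a*1.4,0,255).astype('uint8'),None,fx=2,fy=2))
for n,im,W in(('top',t,(380,500,130,240)),('scene',s,(160,270,160,260))):
    k=big(cv2.morphologyEx(roi(clay(im),*W),cv2.MORPH_OPEN,np.ones((3,3))))
    P=cast(n,k,161);P=P[(P-c)@A>-40];print(n,circ(P),k.min(0),k.max(0))
```

```text
[548.9, -256.0] [442.1  48.2] [708.  262.5]
[555, -256] [440.6  57.6] [707.4 273.2]
[array([-0.8,  0.9,  1.2,  0.5,  1.8,  0.6]), array([-0.8,  1. ,  1.2,  0.5,  1.8,  0.5])]
[ 567.4 -399.6  200. ] [ 567.4 -399.6  200. ] [ 0.1  0.3 -2.7] 6.209908161724439 [-1.2 -0.  -0.1] 17.0667
top (array([ 550.2, -256.4]), np.float64(97.46939478063224)) [400 144] [469 212]
scene (array([ 541.6, -246.5]), np.float64(96.82128116864106)) [176 179] [251 234]
```

View pics/c4.png

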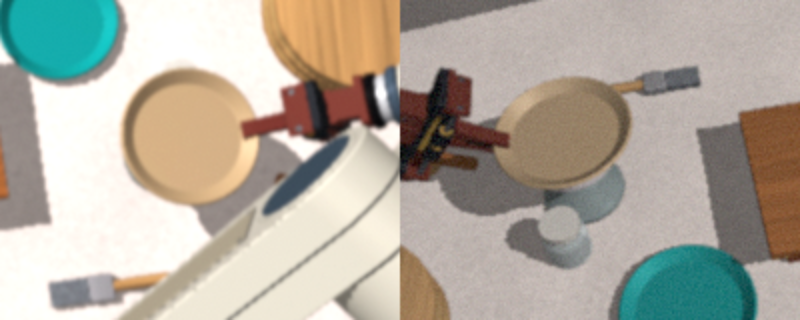

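The plate is now over the wheel. In the scene view its mask merges with the brush handle near (250,183), so I'll remeasure height and tilt without it.

```bash
cat > tilt.py <<'E'
from h import *
from scipy.optimize import least_squares
P={n:viewer.camera_params(n) for n in('top','scene')}
def cont(n,f,W,zc,c0):
    c=big(cv2.morphologyEx(roi(clay(cv2.imread(f)),*W),cv2.MORPH_OPEN,np.ones((5,5))))
    r=cast(n,c,zc)-c0;return c[(r@A>-50)&(abs(np.linalg.norm(r,axis=1)-98)<11)]
def res(v,C):
    o=[]
    for n,c in C.items():
        p=P[n];q=np.c_[(c[:,0]-p['cx'])/p['fx'],-(c[:,1]-p['cy'])/p['fy'],-np.ones(len(c))]@p['pose'][:3,:3].T
        N=np.r_[-v[3]*A-v[4]*L,1];N/=np.linalg.norm(N);O=v[:3];k=((O-p['pose'][:3,3])@N)/(q@N);X=p['pose'][:3,3]+q*k[:,None]
        o.append(np.linalg.norm(X-O,axis=1)-99.4)
    return np.concatenate(o)
def fit(C,v0):
    r=least_squares(res,v0,args=(C,),loss='soft_l1');print(r.x[:3],'slopes deg A,L',np.rad2deg(r.x[3:]),round(r.cost,1),[len(c) for c in C.values()]);return r.x
E
python3 - <<'E'
from tilt import *
c0=np.array([550,-256.])
C={n:cont(n,f'pics/{n}4.png',W,160,c0) for n,W in(('top',(395,475,130,220)),('scene',(165,247,170,240)))}
v=fit(C,[*c0,160,0,0]); 
for z in(156,160,164): r=least_squares(lambda w:res(np.r_[w[:2],z,w[2:]],C),[*c0,0,0],loss='soft_l1');print(z,r.x[:2],np.rad2deg(r.x[2:]),r.cost)
s=cv2.imread('pics/scene4.png');
for u,w in C['scene']: s[w,u]=(0,0,255)
cv2.imwrite('pics/c5.png',cv2.resize(s[150:260,150:270],None,fx=5,fy=5))
E
```

```text
[ 549.7 -258.4  163.9] slopes deg A,L [1.7 1.4] 278.2 [132, 125]
156 [ 548.2 -259. ] [5.7 0.2] 555.5742946772082
160 [ 548.2 -258.9] [3.1 0.9] 350.7946142738364
164 [ 549.8 -258.4] [1.7 1.4] 278.2277510145998
```

View pics/c5.png

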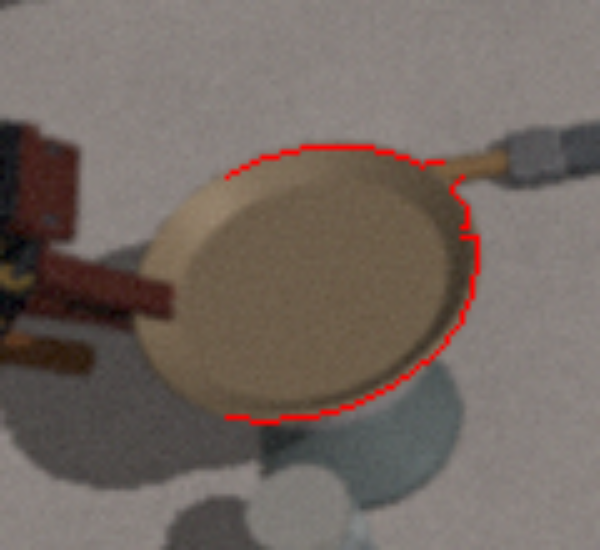

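Height and slope agree on the far side being 1–1.5° high, so I'll take back 1.1°, shift 1.5 mm in y, and lower until contact.

Run:
```python
from h import *
c=np.array([549.3,-254.6]);G2=dict(G,tilt=38.8)
t,q=rimtcp(c,122,PHI,0,**G2);env.move_l(t,rot=q,rate=40);env.hold(.3)
s=env.read_state();print(s['tool_pos'],t,s['force'])
t2,_=rimtcp(c,105,PHI,0,**G2);hit=env.move_l(t2,rate=12,f_stop=2)
s=env.read_state();z=s['tool_pos'][2]-t[2]+122;print(hit,'zbase',z,s['force'],s['wrist_torque'],s['width'],s['time_s'])
```

```text
[ 567.7 -397.5  178.2] [ 567.7 -397.5  177.9] [-0.3 -0.1 -2.4]
True zbase 109.71179728260552 [ 0.7 -1.7  4.9] [-0.  -0.  -0.1] 6.3026878368252905 19.1417
```

Run:
```python
from tilt import *
set_gripper(28)
s=env.read_state();p0=s['tool_pos'];q=s['orientation'];z=R.from_quat(q).as_matrix()[:,2]
env.move_l(p0-z*70,rate=60)
env.move_l(p0-z*70+[0,0,100],rate=200)
set_gripper(84)
c0=np.array([550,-256.])
for n in('top','scene'): cv2.imwrite(f'pics/{n}6.png',viewer.camera(n))
C={}
for n,W in(('top',(395,475,130,225)),('scene',(165,252,170,250))):
    im=cv2.imread(f'pics/{n}6.png');k=big(cv2.morphologyEx(roi(clay(im),*W),cv2.MORPH_OPEN,np.ones((5,5))))
    r=np.linalg.norm(cast(n,k,127)-c0,axis=1);k=k[abs(r-99)<10];C[n]=k;print(n,circ(cast(n,k,127)))
fit(C,[*c0,127,0,0])
# bowl, tumbler
for n,W in(('top',dict(bowl=(220,248,143,172))),('scene',dict(bowl=(396,424,208,238)))):
    im=cv2.imread(f'pics/{n}6.png');k=big(cv2.morphologyEx(roi(clay(im,50,150),*W['bowl']),cv2.MORPH_OPEN,np.ones((3,3))));print(n,k.min(0),k.max(0))
print(env.read_state()['time_s'],env.read_state()['width'],env.read_state()['tool_pos'])
s=cv2.imread('pics/scene6.png');t=cv2.imread('pics/top6.png')
cv2.imwrite('pics/c6.png',np.clip(1.4*np.vstack([np.hstack([cv2.resize(x,(390,260),interpolation=cv2.INTER_CUBIC) for x in(t[120:220,370:520],s[150:250,140:290])]),np.hstack([cv2.resize(x,(390,300),interpolation=cv2.INTER_CUBIC) for x in(t[137:187,210:275],s[200:250,380:445])])]),0,255).astype('uint8'))
```

```text
top (array([ 549.6, -254.1]), np.float64(97.43090319694237))
scene (array([ 549.4, -257.2]), np.float64(97.00689788449813))
[ 548.9 -255.3  127.1] slopes deg A,L [2.6 1.2] 451.4 [189, 171]
top [222 146] [245 168]
scene [400 212] [422 235]
22.7417 83.96540958108977 [ 574.2 -451.3  307.9]
```

View pics/c6.png

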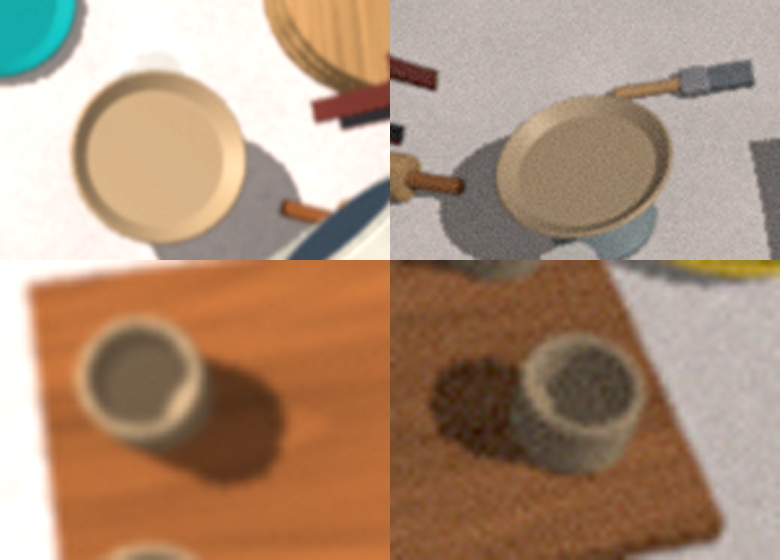

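Plate lies flat on the wheel at about (549.5, −255.6), within 2 mm of the axis. The bowl rim is centred at (233.0,156.3) in the top view and (411.7,220.2) in the scene view; it is the low one, so that's the bowl to grasp.

Run:
```python
from h import *
b1=cast('top',[[233,156.3]],127)[0];b2=cast('scene',[[411.7,220.2]],127)[0];b=.65*b1+.35*b2;print(b1,b2,b,brd(b))
w=np.array([549.4,-255.7])
for sg in(1,-1):
    for deg in (0,25,-25):
        y=sg*(R.from_euler('z',deg,degrees=True).as_matrix()[:2,:2]@A)
        print(sg,deg,[env.ik(np.r_[p,z],down(y)) for p,z in((b,173),(b,260),(w,204),(w,300))])
```

```text
[626. 319.] [627.3 317.3] [626.4 318.4] [302.3  62.7]
1 0 [array([ 0.5,  0.7,  1.5, -0. ,  0.9, -1.2]), array([ 0.5,  0.6,  1.5, -0. ,  1.1, -1.2]), array([-0.5,  0.5,  1.7, -0. ,  0.9, -2.2]), array([-0.5,  0.4,  1.7, -0. ,  1.1, -2.2])]
1 25 [array([ 0.5,  0.7,  1.5, -0. ,  0.9, -1.7]), array([ 0.5,  0.6,  1.5, -0. ,  1.1, -1.7]), None, None]
1 -25 [array([ 0.5,  0.7,  1.5, -0. ,  0.9, -0.8]), array([ 0.5,  0.6,  1.5, -0. ,  1.1, -0.8]), array([-0.5,  0.5,  1.7, -0. ,  0.9, -1.7]), array([-0.5,  0.4,  1.7, -0. ,  1.1, -1.7])]
-1 0 [array([ 0.5,  0.7,  1.5, -0. ,  0.9,  1.9]), array([ 0.5,  0.6,  1.5, -0. ,  1.1,  1.9]), array([-0.5,  0.5,  1.7, -0. ,  0.9,  1. ]), array([-0.5,  0.4,  1.7, -0. ,  1.1,  1. ])]
-1 25 [array([ 0.5,  0.7,  1.5, -0. ,  0.9,  1.5]), array([ 0.5,  0.6,  1.5, -0. ,  1.1,  1.5]), array([-0.5,  0.5,  1.7, -0. ,  0.9,  0.6]), array([-0.5,  0.4,  1.7, -0. ,  1.1,  0.6])]
-1 -25 [array([ 0.5,  0.7,  1.5, -0. ,  0.9,  2.3]), array([ 0.5,  0.6,  1.5, -0. ,  1.1,  2.3]), array([-0.5,  0.5,  1.7, -0. ,  0.9,  1.4]), array([-0.5,  0.4,  1.7, -0. ,  1.1,  1.4])]
```

Run:
```python
from h import *
b=np.array([626.4,318.4]);w=np.array([549.4,-255.7]);q=down(-A)
env.reach(np.r_[b,330],q);set_gripper(87)
env.move_l(np.r_[b,215],rate=150)
print(env.move_l(np.r_[b,173],rate=60,f_stop=6))
set_gripper(0);s=env.read_state();print(s['width'],s['grip_force'],s['tool_pos'],s['time_s'])
if 55<s['width']<66:
    env.move_l(np.r_[b,300],rate=100);env.hold(.2);s=env.read_state();print(s['width'],s['force'])
    env.reach(np.r_[w,300],q)
    env.move_l(np.r_[w,222],rate=70);env.hold(.3)
    cv2.imwrite('pics/scene7.png',viewer.camera('scene'))
    print(env.move_l(np.r_[w,200],rate=12,f_stop=2))
    s=env.read_state();print(s['width'],s['force'],s['tool_pos'],s['time_s'])
```

```text
False
60.34783148207464 30.00025575980544 [626.5 318.5 173.3] 27.9083
60.13332682316114 [ 1.  0. -0.]
True
60.43712929780669 [-0.7 -0.1  4.2] [ 549.4 -255.7  204.3] 34.5583
```

Contact came at TCP z 204.3 against an expected 204, so the bowl is on the plate floor. Now I'll release, retreat and check.

Run:
```python
from tilt import *
set_gripper(80);w=np.array([549.4,-255.7])
env.move_l(np.r_[w,320],rate=100)
env.reach([400,250,380],down(-A))
c0=w;C={}
for n in('top','scene'): cv2.imwrite(f'pics/{n}8.png',viewer.camera(n))
s=cv2.imread('pics/scene8.png');t=cv2.imread('pics/top8.png')
for n,im,W in(('top',t,(395,475,130,225)),('scene',s,(165,252,170,250))):
    k=big(cv2.morphologyEx(roi(clay(im),*W),cv2.MORPH_OPEN,np.ones((5,5))));r=np.linalg.norm(cast(n,k,127)-c0,axis=1);k=k[abs(r-99)<10];print(n,circ(cast(n,k,127)))
cv2.imwrite('pics/c8.png',np.clip(1.4*np.hstack([cv2.resize(x,(390,390),interpolation=cv2.INTER_CUBIC) for x in(t[130:230,380:480],s[160:260,160:260])]),0,255).astype('uint8'))
s=env.read_state();print(s['width'],s['time_s'])
```

```text
top (array([ 549.5, -254.1]), np.float64(97.41407574759191))
scene (array([ 549.3, -256.7]), np.float64(97.40861452277))
80.39437137764688 38.4167
```

View pics/c8.png

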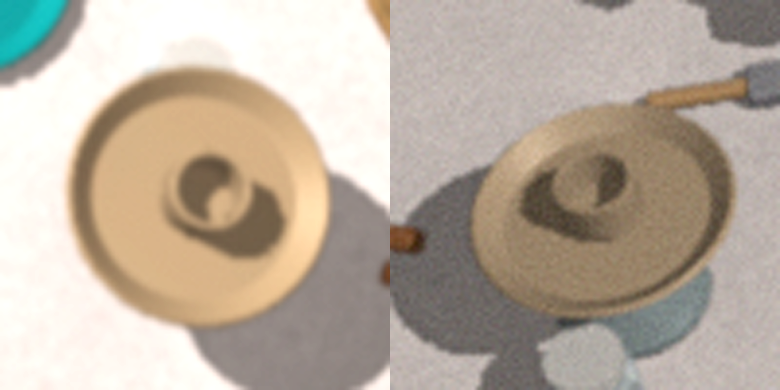

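The bowl stands upright in the middle of the plate, with its rim near crop (207,191) in the top view and (592,180) in the scene view. The plate is flat on the wheel, and the arm is clear of everything.

Run:
```python
from h import *
print(cast('top',[[432.6,178.5]],158),cast('scene',[[160+202/3.9-.5,160+181/3.9-.5]],158))
print(workorder.sign_off())
```

```text
[[ 548.1 -251.8]] [[ 549.4 -259. ]]
the job is handed in; nothing more can be done
None
```

The job is handed in at about 38 s, though sign-off returned no verdict: by my last measurements the plate is flat on the banding wheel within about 3 mm of its axis, the dip bowl is upright within about 4 mm of the plate's centre, and I never touched the tumbler, jar or brush.

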